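# Park the pepper mill in its bay

## Task

Gently push the dark pepper mill across the table into the steel parking bay, low on its foot so that it slides and stays standing, without lifting or gripping it. Then push the bay's red tab sideways to slide the bolt fully shut in front of the mill. Leave the pale salt mill and everything else on the table where it is.

Things in the scene. Friction and masses are not known exactly. Their poses are not given: they have to be found in the camera images.
- pepper_mill: the dark pepper mill: dark brown wood, 234 mm tall. Round foot 64 mm in diameter from the table up to 28 mm; above, the body narrows to 38 mm at 110 mm and swells to 52 mm at 165 to 192 mm. 0.3 to 0.6 kg, loose, friction coefficient on the table 0.5 to 0.7; a push above about 40 mm height tips it. Origin: centre of its underside; z up its axis.
- salt_mill: bystander, the pale salt mill: same shape as the pepper mill, pale wood, 234 mm tall. Round foot 64 mm in diameter from the table up to 28 mm; above, the body narrows to 38 mm at 110 mm and swells to 52 mm at 165 to 192 mm. 0.3 to 0.6 kg, loose, friction coefficient on the table 0.5 to 0.7; a push above about 40 mm height tips it. Origin: centre of its underside; z up its axis.
- bay: fixed steel bay, open towards the robot, no floor. Origin on the table where the mill parks; x axis points into the bay, y left seen from the mouth. Back stop: inner face x = +36 mm, a 60 mm high plate behind. Cheeks 30 mm high, inner faces y = +42 and -42 mm (10 mm play each side of the foot). The right cheek (y < 0) ends at x = -18 mm, then flares to x = -57, y = -64 mm.
- bay_guide (a point): top of the dark bolt guide, 28 x 28 mm, 38 mm high, that ends the bay's left cheek: at x = -60, y = +62 mm of the bay (inner face y = +48 mm, front x = -74 mm), fixed to it
- bolt (a joint): how far the flat aluminium bolt is drawn back, m: 0 shut, 0.115 fully open. Slides along the bay's y axis (to -y to shut) at x = -60 mm of the bay, across the mouth, 10 to 24 mm above the table, 10 mm thick. Its end is at y = -30 mm of the bay when shut; it starts drawn back, the mouth open. Takes about 2 N and stays where it is left.
- bolt_tab (a point): on the outer (bay +y) face of the bolt's upright red tab, 40 mm above the table: the face to push on, towards the bay's -y. The tab is 28 mm wide along the bay's x, 12 mm thick along y, and stands from 10 to 56 mm above the table; it moves with the bolt and lies at x = -60, y = +105 mm of the bay when shut (plus the bolt's joint value in y).
- sauce: bystander: amber bottle with red cap, 62 mm across, 200 mm tall; origin at centre of underside
- bowl: bystander: steel bowl, 130 mm across, 60 mm tall; origin at centre of underside
- jar: bystander: glass jar with yellow lid, 72 mm across, 90 mm tall; origin at centre of underside
- cup: bystander: blue ceramic cup, 76 mm across, 85 mm tall; origin at centre of underside
- spatula: bystander: spatula lying flat on the table, along its x axis; origin at the middle of its underside

How it is judged (in metres and radians):
On the way, in this order (a step that is already met when the one before it is completed fails the run):
1. the pepper mill stands parked in the bay while the bolt is still drawn back (x of pepper_mill in the frame of bay between -0.025 and 0.012 m and y of pepper_mill in the frame of bay between -0.014 and 0.014 m and angle between pepper_mill's own z axis and vertical below 0.06 rad and height (world z) of pepper_mill below 0.006 m and linear speed of pepper_mill below 0.02 m/s and value of joint bolt above 0.05 m), for 0.2 s.
2. the bolt is slid shut in front of it (x of pepper_mill in the frame of bay between -0.025 and 0.012 m and y of pepper_mill in the frame of bay between -0.014 and 0.014 m and angle between pepper_mill's own z axis and vertical below 0.06 rad and height (world z) of pepper_mill below 0.006 m and linear speed of pepper_mill below 0.02 m/s and value of joint bolt below 0.01 m), for 0.2 s.
At the end, for the whole second after the job is handed in: The pepper mill stands upright (within 0.06 rad) and still on the table, its axis at most 25 mm short of the parking place and within 14 mm of its middle line sideways, and the bolt is shut to within 10 mm (all of step 2); the robot touches nothing.
It fails at once if the pepper mill is lifted off the table (height (world z) of pepper_mill above 0.015 m).
It fails at once if the pepper mill tips (more than 0.3 rad) (angle between pepper_mill's own z axis and vertical above 0.3 rad).
It fails at once if the pepper mill is gripped or shoved with more than 30 N (contact force between the fingers and pepper_mill above 30 N).
It fails at once if the salt mill or another bystander is disturbed (moved more than 25 mm or tipped) (distance of any of salt_mill, sauce, bowl, jar, cup, spatula from where it was at the start of the episode above 0.025 m or angle between any of salt_mill, sauce, bowl, jar, cup's own z axis and vertical above 0.3 rad).
It also fails if it takes over 70 s, if anything falls off the work surface, if the arm or the gripper's body presses on something with over 40 N, if the wrist force passes 120 N, or if a joint passes its speed limit or range.

## Robot

A 6-joint arm with a two-finger parallel gripper is mounted at the origin on the work surface. World frame = base frame: x ahead of the robot, y to its left, z up, the work surface at z = 0. Lengths are in mm, angles in rad, forces in N, time in s.
With the tool pointing down it reaches from about 375 to 825 mm from the base axis. Payload 5.5 kg.
Tool frame: the origin (TCP) lies midway between the tips of the shut fingers; the grasp point (between the pads) lies 19 mm behind it; z points along the fingers, y is the direction in which the jaws open and shut (so a half turn about z gives the same grasp; the last joint's range is limited). The gripper opens to 85 mm and grips with 20 to 120 N. Pads are 22 mm wide; open, the fingers measure 114 mm over their backs; the gripper's body (76 mm by 85 mm) begins 54 mm behind the grasp point. The pads swing forward as they close: fully open they stand 13 mm farther back than shut.
Start: joints at [-1.144, 0.314, -0.047, 1.21, 0, 1.571], TCP at [248.372, -546.174, 231.299] pointing down, gripper open.
Joint ranges: [-2.67, 2.67], [-0.69, 1.73], [-1.03, 1.25], [-2.08, 2.16], [-1.42, 1.45], [-3.14, 3.14]. Speed limits (rad/s): [2.39, 2.39, 3.01, 3.14, 3.14, 3.14].

## Interface

Orientations are given as a rotation vector (axis times angle).
In Python, from station import state, read_camera, camera_info, job_done gives the robot as it stands.
- The arm moves only by the tool drive_tool, never from a script. Its argument "motion" is a list that holds one entry, the list of rows, each a list of 7 numbers: the shift along the world's x, y, z in mm, then the turn, a rotation vector about the world's x, y, z in rad, then the opening in per cent of the stroke, from 0 (shut) to 100 (fully open). In form: [[[dx, dy, dz, wx, wy, wz, gripper], ...]]. A call has 1 to 8 rows; each row shifts and turns the commanded pose from where the row before left it; what a row does not reach is not made up. A row lasts 1/12 s, in which the tool goes at most 41.7 mm and 7.16 degrees, less where a joint would pass 70% of its speed; a pose out of reach is approached as far as the arm can. A call is refused whole if a number of a shift passes 41.7 or a number of a turn 0.125, either way. A call with a gripper value outside its range is refused whole. The fingers move at their own pace and stop on an object; "force" is the grip in N (left out, the last holds). Time passes only in rows, so rows that do not move let the fingers close. It gives the time, the measured TCP pose, the force and the opening at its end, in the units of the state.
- state(): the state, without advancing time (a new reading comes with each control period).
- read_camera(name): name is "side" or "top" or "wrist"; returns the picture (400x640x3 uint8, blue, green, red); there is no depth.
- camera_info(name): a dict with "intrinsics" (3x3 intrinsics, pixels), "world_from_camera" (4x4, takes a point from camera to world coordinates). Camera axes: x right, y up, looking along -z (the intrinsics and any distortion apply to the point x, -y, -z); pixel columns grow to the right and rows downward; lengths in mm; the calibration is good to about 2 mm. A picture is of the moment at which its call begins: read the wrist's pose just before it. camera_info takes no time and is no camera call; for the wrist camera it gives the pose at the moment of the call.
- job_done(): hands the job in, once; it reports no verdict.
The state is a dict: "clock": time; "q": joint angles; "joint_vel": joint speeds; "tau": joint torques, N m; "eef_pos": TCP position; "orientation": TCP orientation; "wrist_force": force on the tool from outside, world axes, zero at the start; "torque": the same for the moment, N m; "finger_gap": finger opening in mm.
Only numpy, scipy, OpenCV 4.12 (cv2) and the standard library are available. Lean on these libraries where they do the work, as an engineer would, in place of code of your own. Each camera call takes 0.05 s, during which the arm holds its last target.

## Working session

There is one attempt and no reset: what is moved stays moved. The work goes in short steps, Python scripts to look and compute and a tool call to move; the robot and the scene stay as the last step left them, time stands still between calls to the robot, and variables do not carry over. Pictures are saved under pics/ and viewed, and the job is handed in when it is done.

Besides the shell and the picture viewer there is one more tool, called after "Call:" as name(argument=value, ...), one argument or row to a line, values as JSON. drive_tool: Moves the arm, as the interface text tells. Its arguments: {"type":"object","properties":{"motion":{"type":"array","items":{"type":"array","items":{"type":"array","items":{"type":"number"}}}},"force":{"type":"number"}},"required":["motion"]}

```bash
mkdir -p pics; ls
python3 - <<'E'
from station import *
import cv2
print(state())
for n in ["side","top","wrist"]:
    print(n,camera_info(n)); cv2.imwrite(f"pics/{n}0.png",read_camera(n))
E
```

```text
pics
{'clock': 0.0, 'q': array([-1.14402001e+00,  3.14198420e-01, -4.80867973e-02,  1.21018291e+00,
       -2.24973031e-05,  1.57080772e+00]), 'joint_vel': array([1.21806198e-03, 4.88116139e-04, 3.39469272e-04, 6.35159484e-05,
       4.39493022e-04, 2.61828092e-04]), 'tau': array([ 8.40791927e-04, -5.39580274e+01,  3.39755738e+01,  1.92738842e-02,
        2.49769473e-04,  2.62490266e-05]), 'eef_pos': array([ 248.11850691, -545.66312837,  230.44771692]), 'orientation': array([-3.06874977e+00, -6.64940213e-01,  5.90373581e-04]), 'wrist_force': array([-0.38927745,  1.02960862,  0.32948364]), 'torque': array([ 0.01480409,  0.04169896, -0.00993604]), 'finger_gap': 85.20755416505254}
side {'intrinsics': array([[423.78465818,   0.        , 314.36830468],
       [  0.        , 423.78465818, 205.66266937],
       [  0.        ,   0.        ,   1.        ]]), 'world_from_camera': array([[-9.77999839e-01,  1.27983847e-01, -1.64731448e-01,
         3.65285758e+02],
       [-2.07455642e-01, -6.79519408e-01,  7.03715518e-01,
         9.19651557e+02],
       [-2.18739964e-02,  7.22408132e-01,  6.91
[... 500 characters left out ...]
.49498614e-02,  4.93629347e-02,  9.98669015e-01,
         1.54757677e+03],
       [ 0.00000000e+00,  0.00000000e+00,  0.00000000e+00,
         1.00000000e+00]])}
wrist {'intrinsics': array([[357.97971402,   0.        , 322.1971506 ],
       [  0.        , 357.97971402, 202.21998883],
       [  0.        ,   0.        ,   1.        ]]), 'world_from_camera': array([[ 4.14433181e-01,  8.77868496e-01,  2.39983420e-01,
         3.10122761e+02],
       [-9.10078655e-01,  4.00172031e-01,  1.07792337e-01,
        -5.18557101e+02],
       [-1.40715557e-03, -2.63076509e-01,  9.64773948e-01,
         3.72277856e+02],
       [ 0.00000000e+00,  0.00000000e+00,  0.00000000e+00,
         1.00000000e+00]])}
```

View pics/top0.png

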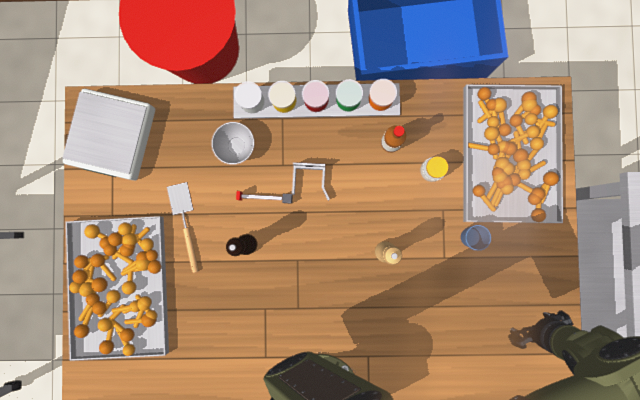

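View pics/side0.png

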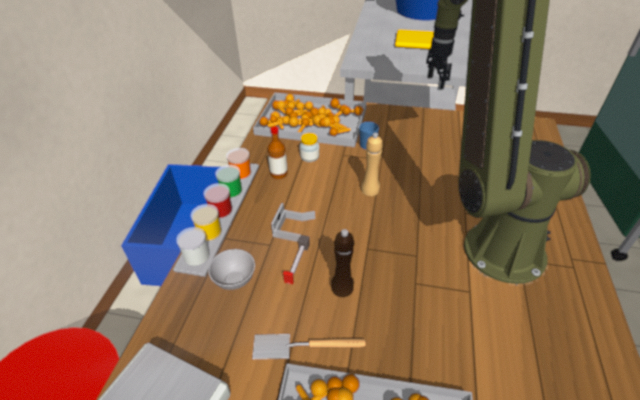

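View pics/wrist0.png

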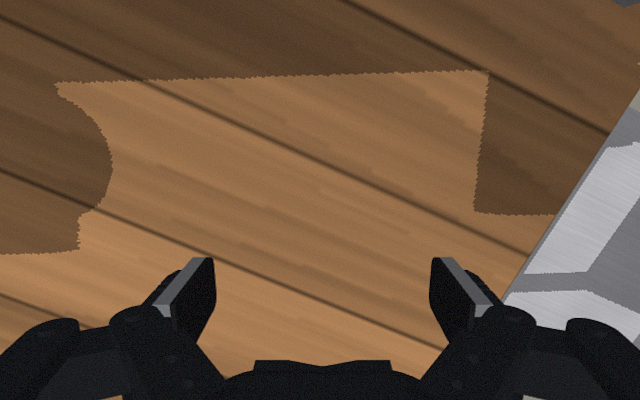

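The top view shows the pepper mill near (240,246), the bay around (310,178) with its guide at (287,198), and the red tab at (239,196). The salt mill is at (389,255). I'll zoom in to measure.

```bash
cat > h.py <<'E'
import numpy as np
from station import *
import cv2
from scipy.optimize import least_squares
CI={n:camera_info(n) for n in ("side","top")}
def ray(n,u,v,ci=None):
    ci=ci or CI[n]; T=ci["world_from_camera"];d=np.linalg.inv(ci["intrinsics"])@[u,v,1]
    return T[:3,3],T[:3,:3]@[d[0],-d[1],-1]
def atz(n,u,v,z,ci=None):
    o,d=ray(n,u,v,ci); return o+d*(z-o[2])/d[2]
def proj(n,p,ci=None):
    ci=ci or CI[n];T=ci["world_from_camera"];c=T[:3,:3].T@(np.asarray(p,float)-T[:3,3]);k=ci["intrinsics"]@[c[0],-c[1],-c[2]];return k[:2]/k[2]
def tri(*rs):
    A=0;b=0
    for o,d in rs:
        d=d/np.linalg.norm(d);P=np.eye(3)-np.outer(d,d);A=A+P;b=b+P@o
    return np.linalg.solve(A,b)
E
python3 - <<'E'
import cv2
im=cv2.imread("pics/top0.png")[150:270,210:350];cv2.imwrite("pics/topc.png",cv2.resize(im,None,fx=5.5,fy=5,interpolation=cv2.INTER_CUBIC) if 0 else cv2.resize(im,(700,600),interpolation=cv2.INTER_CUBIC))
im=cv2.imread("pics/side0.png")[190:310,250:380];cv2.imwrite("pics/sidec.png",cv2.resize(im,(650,600),interpolation=cv2.INTER_CUBIC))
E
```

```text
(no output)
```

View pics/topc.png

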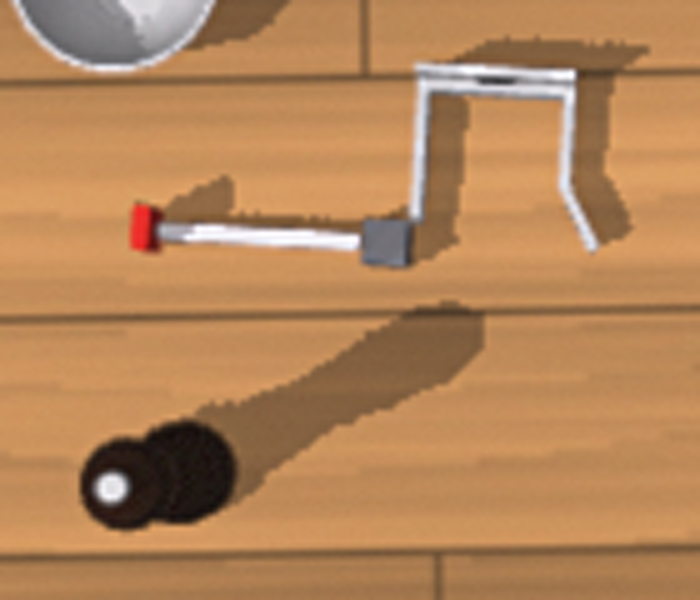

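View pics/sidec.png

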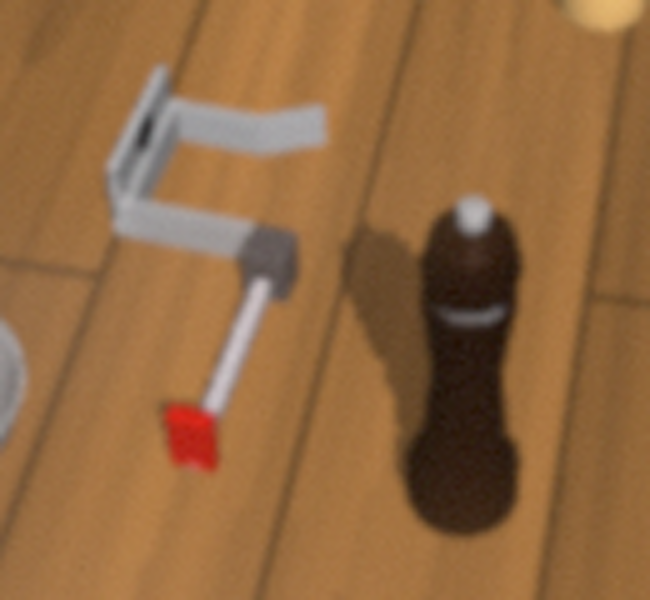

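```bash
cat > fit.py <<'E'
from h import *
def c2(U,V,n): 
    o=(210,150) if n=="top" else (250,190)
    return np.array([(U+.5)/5-.5+o[0],(V+.5)/5-.5+o[1]])
# (cam, crop px, bay x,y,z)   yj = joint
T=[("top",385.5,243.5,-60,62,38),("top",593,250,-57,-64,30),("top",564,186,-18,-43,30),
   ("side",270,247,-60,62,38),("side",325,106,-57,-64,30)]
tab=[("top",132,227,-60,105,56),("side",190,405,-60,99,56)] 
def f(p):
    x,y,a,j=p;R=np.array([[np.cos(a),-np.sin(a)],[np.sin(a),np.cos(a)]]);r=[]
    for l,jj in ((T,0),(tab,j)):
        for n,U,V,bx,by,bz in l:
            w=R@[bx,by+jj]+[x,y]; r+=list(proj(n,[*w,bz])-c2(U,V,n))
    return r
s=least_squares(f,[550,20,0,100],loss="soft_l1");print(s.x.round(3));print(np.round(f(s.x),1).reshape(-1,2))
# guide / tab heights by triangulation
print("guide",tri(ray("top",*c2(385.5,243.5,"top")),ray("side",*c2(270,247,"side"))).round(1))
print("flare",tri(ray("top",*c2(593,250,"top")),ray("side",*c2(325,106,"side"))).round(1))
print("knob",tri(ray("top",*c2(111,487,"top")),ray("side",*c2(474,205,"side"))).round(1))
print("mill knob z=232",atz("top",*c2(111,487,"top"),232).round(1),"side",atz("side",*c2(474,205,"side"),232).round(1))
# foot: circle centre in top at z=28: 
print("foot top",atz("top",*c2(184,472,"top"),24).round(1))
for z in(0,28): print("side foot bottom",atz("side",*c2(463,535,"side"),0).round(1))
print(atz("side",*c2(408,470,"side"),14).round(1),atz("side",*c2(518,470,"side"),14).round(1))
E
python3 fit.py
```

```text
[ 6.49107e+02  2.61050e+01 -7.90000e-02  1.07298e+02]
[[ 0.  -0.3]
 [-0.1  0. ]
 [-0.3 -0.3]
 [ 0.4 -1.1]
 [ 0.3  0.6]
 [ 0.4 -0.4]
 [ 0.4  0.7]]
guide [594.3  93.2  33.6]
flare [587.7 -33.3  32.3]
knob [455.7 221.5 234.6]
mill knob z=232 [455.6 222.  232. ] side [456.  219.1 232. ]
foot top [456.1 219.1  24. ]
side foot bottom [450.7 251.3   0. ]
side foot bottom [450.7 251.3   0. ]
[486.5 224.3  14. ] [426.3 212.5  14. ]
```

Run:
```python
from h import *
from scipy.spatial.transform import Rotation as R
s=state();M=R.from_rotvec(s["orientation"]).as_matrix();print(M.round(3))
c=camera_info("wrist")["world_from_camera"][:3,3];print("cam in tool",(M.T@(c-s["eef_pos"])).round(1))
for n,u,v,z in [("salt foot",389,255,0),("salt knob",394,256,232),("bowl",233,143,40),("sauce",399,131,200),("jar",436,167,90),("cup",476,237,85),("spat l",180,186,5),("spat r",197,270,10)]:
    print(n,atz("top",u,v,z).round(0))
a=-.079;Rb=np.array([[np.cos(a),-np.sin(a)],[np.sin(a),np.cos(a)]]);o=np.array([649.1,26.1])
for p in [(-125,0),(-6,0),(-60,212),(-60,105)]: print(p,(Rb@p+o).round(1))
```

```text
[[ 0.91   0.414 -0.001]
 [ 0.414 -0.91   0.001]
 [-0.    -0.001 -1.   ]]
cam in tool [  67.6    0.7 -141.8]
salt foot [ 414. -218.    0.]
salt knob [ 425. -205.  232.]
bowl [765. 255.  40.]
sauce [ 762. -230.  200.]
jar [ 674. -351.   90.]
cup [ 468. -463.   85.]
spat l [639. 429.   5.]
spat r [378. 375.  10.]
(-125, 0) [524.5  36. ]
(-6, 0) [643.1  26.6]
(-60, 212) [606.  242.2]
(-60, 105) [597.6 135.5]
```

Call:
drive_tool(
  motion=[
    [[0,0,30,0,0,-0.05,35],[0,0,30,0,0,-0.05,35],[20,20,30,0,0,-0.05,35],[20,30,20,0,0,-0.05,35],[20,30,0,0,0,-0.05,35],[20,30,0,0,0,-0.05,35],[20,30,0,0,0,-0.05,35],[20,30,0,0,0,-0.05,35]],
  ],
)

```text
clock: 0.82
eef_pos: [368.9, -374.7, 341.3]
orientation: [-3.141, -0.037, -0.0]
wrist_force: [1.2, -0.3, 0.4]
finger_gap: 29.9
```

Call:
drive_tool(
  motion=[
    [[15,30,0,0,0,-0.06,35],[15,30,0,0,0,-0.06,35],[15,30,0,0,0,-0.06,35],[15,30,0,0,0,-0.06,35],[10,35,0,0,0,-0.06,35],[10,35,0,0,0,-0.06,35],[10,35,0,0,0,-0.06,35],[0,35,0,0,0,-0.06,35]],
  ],
)

```text
clock: 1.48
eef_pos: [441.5, -159.8, 340.9]
orientation: [-3.04, 0.581, -0.013]
wrist_force: [-0.2, -0.4, 0.6]
finger_gap: 29.8
```

Call:
drive_tool(
  motion=[
    [[0,35,0,0,0,-0.06,35],[0,35,0,0,0,-0.06,35],[0,35,0,0,0,-0.06,35],[0,35,0,0,0,-0.06,35],[0,35,0,0,0,-0.06,35],[0,35,0,0,0,-0.06,35],[0,20,0,0,0,-0.06,35],[0,0,0,0,0,-0.06,35]],
  ],
)

```text
clock: 2.15
eef_pos: [332.4, -133.3, 341.9]
orientation: [-2.773, 0.868, -0.1]
wrist_force: [0.2, -0.6, 0.8]
finger_gap: 30.0
```

Run:
```python
from h import *
s=state();print(s["q"].round(3),s["eef_pos"].round(1),s["clock"])
ci=camera_info("wrist");im=read_camera("wrist");cv2.imwrite("pics/w1.png",im);np.save("w1.npy",ci["world_from_camera"])
```

```text
[-0.607 -0.185 -0.356  1.404  0.245  3.141] [ 332.4 -133.3  341.9] 2.15
```

View pics/w1.png

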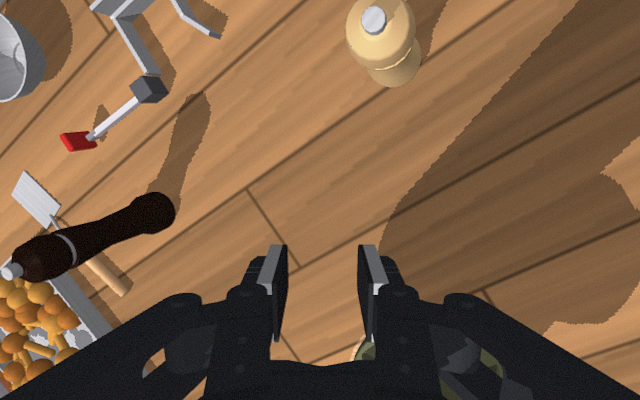

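The pad tips are near (275,250) and (370,250). Joint 6 ran into its limit, so I'll turn the other way, which puts the camera on the underside. I'll work out the corrective turn.

```bash
cat >> h.py <<'E'
from scipy.spatial.transform import Rotation as R
def tgt(bear,tilt,sgn=-1):
    # fingers' horizontal pointing dir 'bear', tilt from vertical; sgn=-1: tool x (camera) backwards/under
    d=np.array([np.cos(bear),np.sin(bear),0]);k=np.array([0,0,1.])
    z=np.sin(tilt)*d-np.cos(tilt)*k; x=sgn*(np.cos(tilt)*d+np.sin(tilt)*k)
    return R.from_matrix(np.c_[x,np.cross(z,x),z])
def need(T,s=None):
    s=s or state(); return (T*R.from_rotvec(s["orientation"]).inv()).as_rotvec()
E
python3 - <<'E'
from h import *
s=state()
# down with x bearing 0 -> bear=pi with sgn -1
print(need(tgt(np.pi,0)).round(3))
E
```

```text
[-0.236  0.07   0.608]
```

Call:
drive_tool(
  motion=[
    [[15,5,0,-0.03,0.009,0.076,35],[15,10,0,-0.03,0.009,0.076,35],[15,15,0,-0.03,0.009,0.076,35],[15,20,0,-0.03,0.009,0.076,35],[15,25,0,-0.03,0.009,0.076,35],[10,30,0,-0.03,0.009,0.076,35],[10,30,0,-0.03,0.009,0.076,35],[10,30,0,-0.03,0.009,0.076,35]],
  ],
)

```text
clock: 2.87
eef_pos: [438.0, 15.5, 341.8]
orientation: [-3.132, -0.045, 0.005]
wrist_force: [0.7, 0.3, 0.1]
finger_gap: 29.8
```

Call:
drive_tool(
  motion=[
    [[5,35,0,0,0,0.1,35],[0,35,0,0,0,0.1,35],[0,35,0,0,0,0.1,35],[0,35,0,0,0,0.1,35],[0,35,0,0,0,0.1,35],[0,35,0,0,0,0.1,35],[0,35,0,0,0,0.1,35],[0,20,0,0,0,0.1,35]],
  ],
)

```text
clock: 3.53
eef_pos: [442.0, 282.6, 341.2]
orientation: [-2.864, -1.266, 0.011]
wrist_force: [0.3, -0.1, 0.4]
finger_gap: 29.7
```

Run:
```python
from h import *
s=state();print(s["q"].round(3),s["eef_pos"].round(1),s["clock"])
print(need(tgt(-1.216,0)).round(3))
ci=camera_info("wrist");im=read_camera("wrist");cv2.imwrite("pics/w2.png",im);np.save("w2.npy",ci["world_from_camera"])
```

```text
[ 5.620e-01  1.540e-01 -2.000e-03  1.420e+00  1.100e-02  2.871e+00] [442.  282.6 341.2] 3.5333
[ 0.    -0.013  1.093]
```

View pics/w2.png

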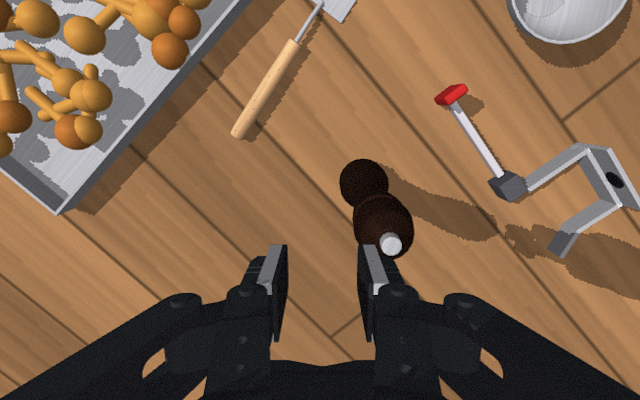

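The whole bay is in view here: foot near (364,185), guide (508,186), tab (452,95). I'll zoom in and refine the fit.

Run:
```python
import cv2
im=cv2.imread("pics/w2.png")[70:270,330:640];cv2.imwrite("pics/w2c.png",cv2.resize(im,None,fx=2.5,fy=2.5,interpolation=cv2.INTER_CUBIC))
```

```text
(no output)
```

View pics/w2c.png

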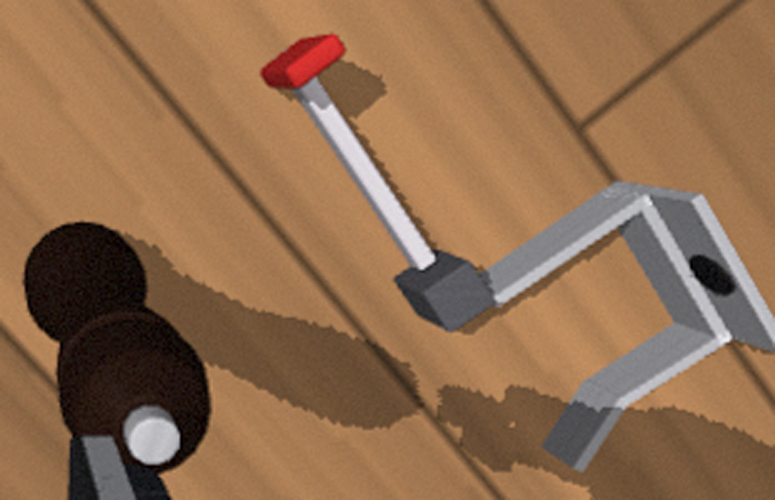

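```bash
cat > ov.py <<'E'
from h import *
import sys
K=camera_info("wrist")["intrinsics"]
def ciw(f): return dict(intrinsics=K,world_from_camera=np.load(f))
def segs(x,y,a,j):
    Rb=np.array([[np.cos(a),-np.sin(a)],[np.sin(a),np.cos(a)]])
    def W(p): return [*(Rb@p[:2]+[x,y]),p[2]]
    L=[]
    def box(x0,x1,y0,y1,z0,z1):
        c=[(x0,y0),(x1,y0),(x1,y1),(x0,y1)]
        for i in range(4):
            a,b=c[i],c[(i+1)%4]
            L.append(((*a,z1),(*b,z1)));L.append(((*a,z0),(*b,z0)));L.append(((*a,z0),(*a,z1)))
    box(-74,-46,48,76,0,38);box(-74,-46,93+j,105+j,10,56)
    L.append(((-18,-42,30),(36,-42,30)));L.append(((-18,-42,30),(-57,-64,30)));L.append(((36,-42,30),(36,42,30)));L.append(((36,42,30),(-46,42,30)))
    return [(W(a),W(b)) for a,b in L]
def draw(im,n,ci,p,mill,sc,off):
    im=cv2.resize(im,None,fx=sc,fy=sc,interpolation=cv2.INTER_CUBIC)
    def P(q): return tuple(int(t) for t in (proj(n,q,ci)+.5-off)*sc)
    off=np.array(off)
    for a,b in segs(*p): cv2.line(im,P(a),P(b),(0,255,0),1)
    for z,r in ((0,32),(28,32)):
        pts=[P([mill[0]+r*np.cos(t),mill[1]+r*np.sin(t),z]) for t in np.linspace(0,6.28,40)]
        cv2.polylines(im,[np.array(pts)],True,(255,255,0),1)
    cv2.circle(im,P([*mill,234]),3,(255,0,255),-1)
    return im
E
python3 - <<'E'
from ov import *
im=cv2.imread("pics/w2.png")[70:270,330:640]
cv2.imwrite("pics/w2o.png",draw(im,"w",ciw("w2.npy"),(649.1,26.1,-.079,107.3),(456,220),2.5,(330,70)))
E
```

```text
(no output)
```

View pics/w2o.png

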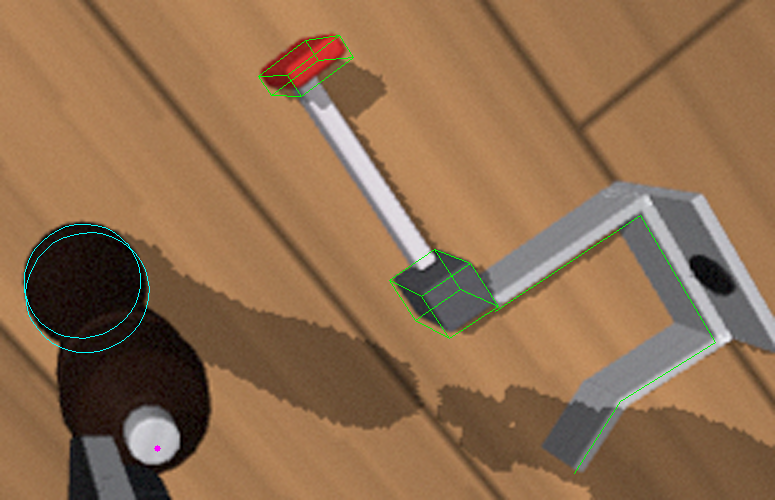

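Call:
drive_tool(
  motion=[
    [[-2,1,0,0,0,0.11,35],[-2,1,0,0,0,0.11,35],[-2,1,0,0,0,0.11,35],[-2,1,0,0,0,0.11,35],[-2,1,0,0,0,0.11,35],[-2,1,0,0,0,0.11,35],[-2,1,0,0,0,0.11,35],[0,0,0,0,0,0.11,35]],
  ],
)

```text
clock: 4.25
eef_pos: [428.2, 286.2, 341.6]
orientation: [-2.058, -2.367, 0.017]
wrist_force: [0.3, -0.4, -0.3]
finger_gap: 29.3
```

Run:
```python
from h import *
s=state();print(s["q"].round(3),s["eef_pos"].round(1),s["clock"])
print(need(tgt(-1.216,0.61)).round(3),np.array([429,289])-s["eef_pos"][:2])
```

```text
[ 0.588  0.141 -0.017  1.424  0.003  2.019] [428.2 286.2 341.6] 4.25
[-0.587 -0.16   0.212] [0.84698877 2.81353916]
```

Call:
drive_tool(
  motion=[
    [[0,1,-10,-0.073,-0.02,0.027,35],[0,1,-10,-0.073,-0.02,0.027,35],[0,1,-10,-0.073,-0.02,0.027,35],[0,0,-10,-0.073,-0.02,0.027,35],[0,0,-10,-0.073,-0.02,0.027,35],[0,0,-10,-0.073,-0.02,0.027,35],[0,0,-10,-0.073,-0.02,0.027,35],[0,0,-10,-0.073,-0.02,0.027,35]],
  ],
)

```text
clock: 4.92
eef_pos: [428.7, 289.5, 261.5]
orientation: [1.486, 2.134, -0.463]
wrist_force: [1.1, 1.0, 0.1]
finger_gap: 29.7
```

Run:
```python
from h import *
s=state();print(s["q"].round(3),s["eef_pos"].round(1),s["clock"])
print(need(tgt(-1.216,0.61)).round(3),np.array([429,289])-s["eef_pos"][:2])
```

```text
[ 0.912  0.397 -0.014  1.509 -0.51   2.22 ] [428.7 289.5 261.5] 4.9167
[-0.002  0.004 -0.001] [ 0.33849699 -0.54370743]
```

Orientation is right. I'll lower to z≈40 and look.

Call:
drive_tool(
  motion=[
    [[0,0,-35,0,0,0,35],[0,0,-35,0,0,0,35],[0,0,-35,0,0,0,35],[0,0,-35,0,0,0,35],[0,0,-35,0,0,0,35],[0,0,-30,0,0,0,35],[0,0,-15,0,0,0,35],[0,0,0,0,0,0,35]],
  ],
)

```text
clock: 5.58
eef_pos: [426.6, 287.0, 38.2]
orientation: [1.487, 2.136, -0.471]
wrist_force: [-0.5, -0.7, 0.6]
finger_gap: 29.8
```

Run:
```python
from ov import *
s=state();print(s["q"].round(3),s["eef_pos"].round(1),s["clock"])
T=read_camera("top");S=read_camera("side");W=read_camera("wrist")
o=np.vstack([cv2.resize(T[140:290,180:380],(800,600))[:300*2:2,::2][:300],])
a=cv2.resize(T[170:290,190:330],(400,343));b=cv2.resize(S[210:350,290:430],(343,343));
cv2.imwrite("pics/m1.png",np.hstack([a,b]));cv2.imwrite("pics/w3.png",W)
```

```text
[ 0.91   0.588 -0.269  1.069 -0.507  2.219] [426.6 287.   38.2] 5.5833
```

View pics/m1.png

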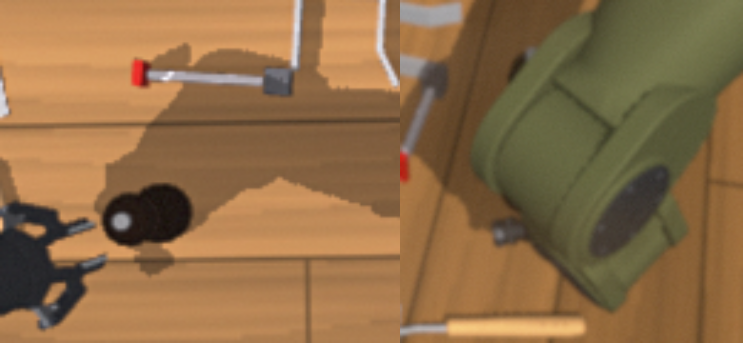

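View pics/w3.png

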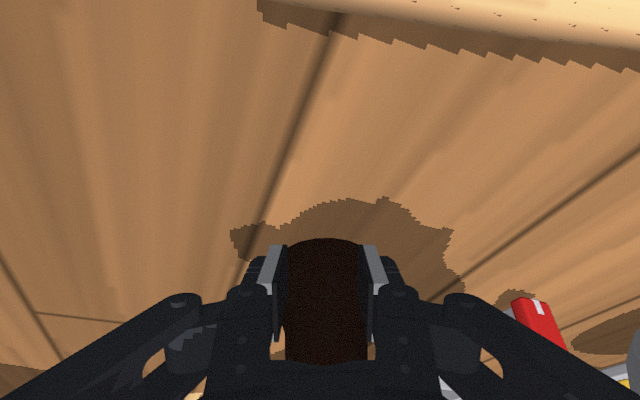

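The mill is centred between the fingers in the wrist view (x≈325). I'll lower to the foot height.

Call:
drive_tool(
  motion=[
    [[0,0,-10,0,0,0,35],[1,1,-9,0,0,0,35],[0,0,-6,0,0,0,35],[0,0,-2,0,0,0,35],[0,0,0,0,0,0,35],[3,-8,0,0,0,0,35],[3,-8,0,0,0,0,35],[0,0,0,0,0,0,35]],
  ],
)

```text
clock: 6.4
eef_pos: [435.8, 272.2, 15.2]
orientation: [1.49, 2.135, -0.463]
wrist_force: [-0.2, 0.4, -0.6]
finger_gap: 30.0
```

Run:
```python
from ov import *
s=state();print(s["eef_pos"].round(1),s["clock"],s["wrist_force"].round(1))
T=read_camera("top");W=read_camera("wrist")
a=cv2.resize(T[190:290,180:310],(520,400));
cv2.imwrite("pics/m2.png",np.hstack([a,cv2.resize(W[150:400,220:420],(280,400))[:, :]]))
```

```text
[435.8 272.2  15.2] 6.4 [-0.2  0.4 -0.6]
```

View pics/m2.png

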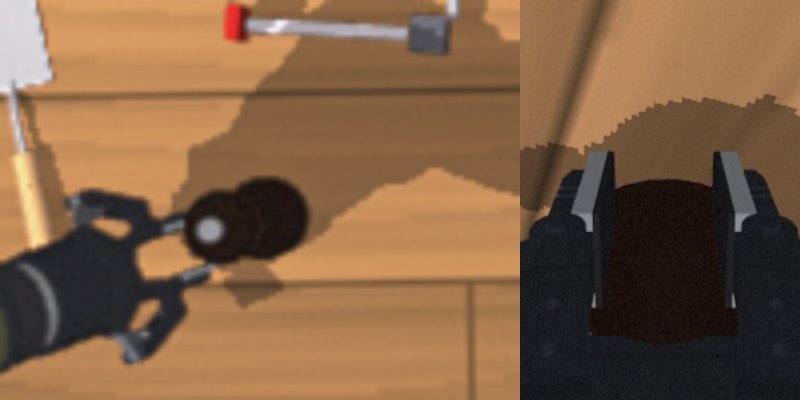

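Call:
drive_tool(
  motion=[
    [[0,0,-4,0,0,0,35],[1.4,-3.8,0,0,0,0,35],[1.4,-3.8,0,0,0,0,35],[1.4,-3.8,0,0,0,0,35],[1.4,-3.8,0,0,0,0,35],[1.4,-3.8,0,0,0,0,35],[1.4,-3.8,0,0,0,0,35],[1.4,-3.8,0,0,0,0,35]],
  ],
)

```text
clock: 7.17
eef_pos: [445.5, 247.7, 10.9]
orientation: [1.49, 2.136, -0.461]
wrist_force: [-1.4, 2.2, -0.1]
finger_gap: 29.7
```

Run:
```python
from ov import *
s=state();print(s["eef_pos"].round(1),s["clock"],s["wrist_force"].round(1))
T=read_camera("top");W=read_camera("wrist")
a=cv2.resize(T[190:290,180:310],(520,400));
cv2.imwrite("pics/m3.png",np.hstack([a,cv2.resize(W[150:400,220:420],(280,400))[:, :]]))
```

```text
[445.5 247.7  10.9] 7.1667 [-1.4  2.2 -0.1]
```

View pics/m3.png

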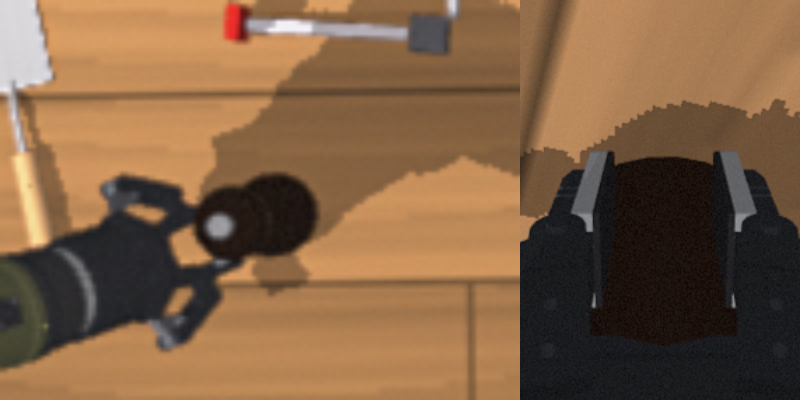

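Call:
drive_tool(
  motion=[
    [[2.2,-6,0,0,0,0,35],[2.8,-7.5,0,0,0,0,35],[2.8,-7.5,0,0,0,0,35],[2.8,-7.5,0,0,0,0,35],[2.8,-7.5,0,0,0,0,35],[2.8,-7.5,0,0,0,0,35],[2.8,-7.5,0,0,0,0,35],[2.2,-6,0,0,0,0,35]],
  ],
)

```text
clock: 7.93
eef_pos: [466.7, 189.3, 10.9]
orientation: [1.489, 2.135, -0.463]
wrist_force: [-0.7, 2.1, -0.1]
finger_gap: 29.7
```

```bash
cat > look.py <<'E'
from ov import *
import sys
s=state();print(s["q"].round(2),s["eef_pos"].round(1),s["clock"],s["wrist_force"].round(1))
T=read_camera("top");W=read_camera("wrist")
a=cv2.resize(T[150:270,200:356],(520,400),interpolation=cv2.INTER_CUBIC)
cv2.imwrite(sys.argv[1],np.hstack([a,cv2.resize(W[150:400,220:420],(280,400))]))
E
python3 look.py pics/m4.png
```

```text
[ 0.74  0.53 -0.44  0.85 -0.56  2.03] [466.7 189.3  10.9] 7.9333 [-0.7  2.1 -0.1]
```

View pics/m4.png

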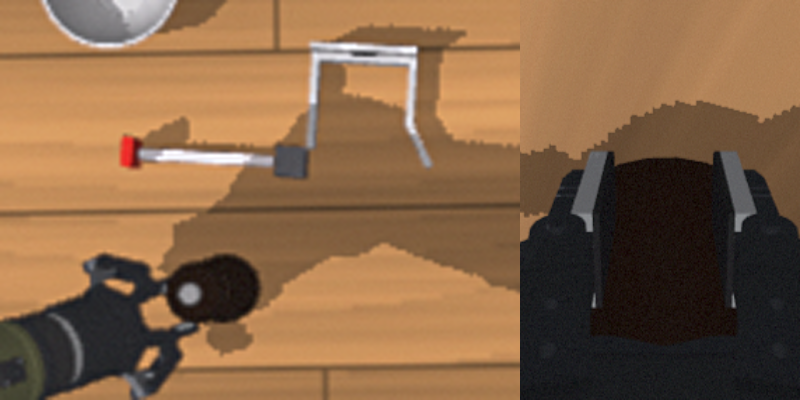

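Call:
drive_tool(
  motion=[
    [[2.2,-6,0,0,0,0,35],[2.8,-7.5,0,0,0,0,35],[2.8,-7.5,0,0,0,0,35],[2.8,-7.5,0,0,0,0,35],[2.8,-7.5,0,0,0,0,35],[2.8,-7.5,0,0,0,0,35],[2.8,-7.5,0,0,0,0,35],[2.8,-7.5,0,0,0,0,35]],
  ],
)

```text
clock: 8.7
eef_pos: [488.5, 131.1, 10.8]
orientation: [1.489, 2.136, -0.462]
wrist_force: [-1.3, 2.5, 0.6]
finger_gap: 29.9
```

Call:
drive_tool(
  motion=[
    [[2.8,-7.5,0,0,0,0,35],[2.8,-7.5,0,0,0,0,35],[2.8,-7.5,0,0,0,0,35],[2.8,-7.5,0,0,0,0,35],[2.8,-7.5,0,0,0,0,35],[2.8,-7.5,0,0,0,0,35],[2,-5,0,0,0,0,35],[1,-3,0,0,0,0,35]],
  ],
)

```text
clock: 9.37
eef_pos: [508.2, 78.0, 10.8]
orientation: [1.49, 2.135, -0.463]
wrist_force: [-1.3, 2.6, 1.6]
finger_gap: 29.8
```

```bash
python3 look.py pics/m5.png
```

```text
[ 0.52  0.46 -0.56  0.66 -0.6   1.78] [508.2  78.   10.8] 9.3667 [-1.3  2.6  1.6]
```

View pics/m5.png

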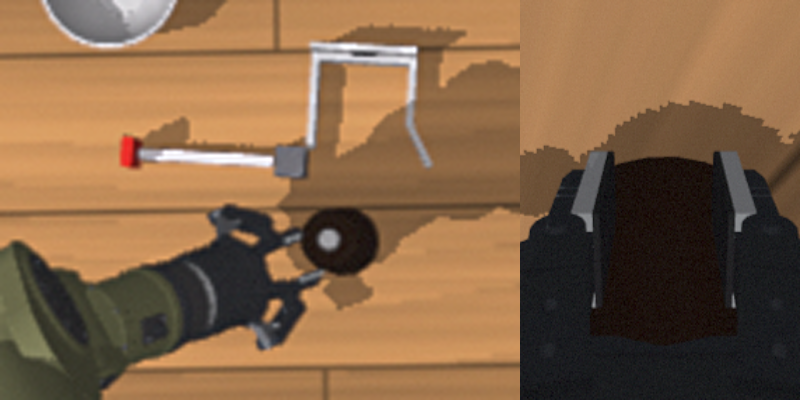

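Run:
```python
from h import *
print(atz("top",302.7-.35,222.3-.35,20),atz("top",298.5-.35,221.8-.35,234))
```

```text
[520.63376818  47.12002042  20.        ] [520.09354912  45.57955725 234.        ]
```

Call:
drive_tool(
  motion=[
    [[1,-3,0,0,0,0,35],[1,-3,0,0,0,0,35],[0,0,0,0,0,0,35],[-3,8,0,0,0,0,35],[-6,16,0,0,0,0,35],[-6,16,0,0,0,0,35],[-4,10,30,0,0,0,35],[0,0,35,0,0,0,35]],
  ],
)

```text
clock: 10.13
eef_pos: [488.7, 123.7, 74.6]
orientation: [1.485, 2.139, -0.469]
wrist_force: [0.7, -0.1, 0.1]
finger_gap: 30.1
```

```bash
python3 look.py pics/m6.png; python3 -c "
from h import *
print(need(tgt(-.079,.61)).round(3),need(tgt(-.079,.5)).round(3))"
```

```text
[ 0.62  0.4  -0.47  0.88 -0.58  1.89] [488.7 123.7  74.6] 10.1333 [ 0.7 -0.1  0.1]
[-0.01   0.004  1.136] [0.06  0.097 1.135]
```

View pics/m6.png

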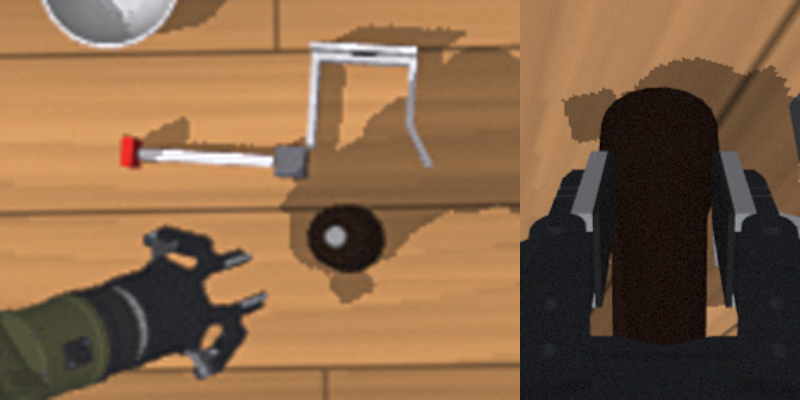

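Call:
drive_tool(
  motion=[
    [[-8,0,0,0,0,0.091,35],[-8,0,0,0,0,0.091,35],[-8,0,0,0,0,0.091,35],[-8,-3,0,0,0,0.091,35],[-8,-6,0,0,0,0.091,35],[-2,-8,0,0,0,0.091,35],[0,-8,0,0,0,0.091,35],[0,-8,0,0,0,0.091,35]],
  ],
)

```text
clock: 10.9
eef_pos: [448.4, 90.2, 76.0]
orientation: [0.609, 2.473, -0.19]
wrist_force: [-93.6, -48.1, -53.3]
finger_gap: 29.8
```

Call:
drive_tool(
  motion=[
    [[0,-10,0,0,0,0.091,35],[0,-10,0,0,0,0.091,35],[0,-10,0,0,0,0.091,35],[0,-9,0,0,0,0.091,35],[0,0,-20,0,0,0,35],[0,0,0,0,0,0,35]],
  ],
)

```text
clock: 11.4
eef_pos: [488.5, 77.3, 91.4]
orientation: [0.185, 2.589, -0.1]
wrist_force: [-0.7, 0.2, -0.1]
finger_gap: 30.3
```

```bash
python3 look.py pics/m7.png; python3 -c "
from h import *
print(need(tgt(-.124,.61)).round(3))"
```

```text
[ 0.34 -0.08 -1.02  0.15 -0.28  0.41] [488.5  77.3  91.4] 11.4 [-0.7  0.2 -0.1]
[ 0.027 -0.068  0.027]
```

View pics/m7.png

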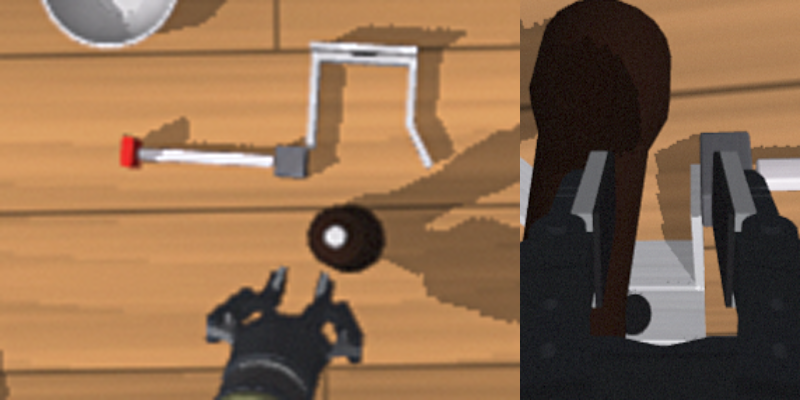

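Elbow joint 3 is at its lower limit (-1.02 of -1.03), and the wrist force read 93 N at the end of the call before it. The 35° forward tilt is too close in for the arm here. I'll fit a kinematic model from the logged poses to choose a reachable tilt.

```bash
cat > fk.py <<'E'
from h import *
def ry(t):c,s=np.cos(t),np.sin(t);return np.array([[c,0,s],[0,1,0],[-s,0,c]])
def rz(t):c,s=np.cos(t),np.sin(t);return np.array([[c,-s,0],[s,c,0],[0,0,1]])
def fk(q,p):
    r0,h,x1,z1,x2,z2,l4,z4,l6=p
    A=rz(q[0]);v=A@[r0,0,h]
    A=A@ry(q[1]);v=v+A@[x1,0,z1]
    A=A@ry(-q[2]);v=v+A@[x2,0,z2]
    A=A@ry(q[3]);v=v+A@[l4,0,z4]
    A=A@rz(q[4]);v=v+A@[l6,0,0]
    return v,A[:,0]
D=[([-1.14402,.314198,-.048087,1.210183,0],(248.1,-545.7,230.4)),
([-.607,-.185,-.356,1.404,.245],(332.4,-133.3,341.9)),([.562,.154,-.002,1.42,.011],(442,282.6,341.2)),
([.588,.141,-.017,1.424,.003],(428.2,286.2,341.6)),([.912,.397,-.014,1.509,-.51],(428.7,289.5,261.5)),
([.91,.588,-.269,1.069,-.507],(426.6,287,38.2)),([.74,.53,-.44,.85,-.56],(466.7,189.3,10.9)),
([.52,.46,-.56,.66,-.6],(508.2,78,10.8)),([.62,.4,-.47,.88,-.58],(488.7,123.7,74.6))]
if __name__=="__main__":
    s=state();D.append((list(s["q"][:5]),tuple(s["eef_pos"])));print(s["q"].round(4))
    f=lambda p:np.concatenate([fk(q,p)[0]-t for q,t in D])
    s=least_squares(f,[0,200,50,350,300,50,80,0,200],loss="soft_l1",f_scale=3);np.save("fk.npy",s.x);print(s.x.round(0));print(f(s.x).reshape(-1,3).round(1))
    p=s.x
    LO=[-2.67,-.69,-1.03,-2.08,-1.42];HI=[2.67,1.73,1.25,2.16,1.45]
    def ik(pos,bear,tilt):
        z=np.array([np.sin(tilt)*np.cos(bear),np.sin(tilt)*np.sin(bear),-np.cos(tilt)])
        g=lambda q:np.r_[fk(q,p)[0]-pos,300*(fk(q,p)[1]-z)]
        r=least_squares(g,[.1,.2,-.8,.5,0],bounds=(LO,HI));return r.x.round(2),np.abs(r.fun).max().round(1)
    for pos,b in [((460,49,12),-.124),((485,46,12),-.124),((520,42,12),-.124),((606,31,12),-.124)]:
        for tilt in (.1,.2,.3,.4,.5,.61): print(pos,tilt,*ik(np.array(pos),b,tilt))
E
python3 fk.py
```

```text
[ 0.3418 -0.0841 -1.0253  0.1508 -0.2756  0.4143]
[ -0. 286.   1. 523. 441.  74. 135.  -1. 331.]
[[-0.   0.2 -0.3]
 [-0.   0.1  0.2]
 [ 0.1  0.1  0.2]
 [ 0.   0.5 -0. ]
 [-0.5 -0.   0.2]
 [-1.  -1.  -0.1]
 [ 0.3 -0.6  1.3]
 [ 2.2 -0.8  0.4]
 [-0.1  2.6 -1.9]
 [-0.6 -0.1 -0.2]]
(460, 49, 12) 0.1 [ 0.12  0.21 -0.76  0.5  -0.02] 0.0
(460, 49, 12) 0.2 [ 0.14  0.15 -0.86  0.37 -0.05] 0.0
(460, 49, 12) 0.3 [ 0.17  0.09 -0.96  0.22 -0.08] 0.0
(460, 49, 12) 0.4 [ 0.19  0.07 -1.03  0.11 -0.12] 6.3
(460, 49, 12) 0.5 [ 0.23  0.07 -1.03  0.09 -0.17] 23.6
(460, 49, 12) 0.61 [ 0.28  0.07 -1.03  0.06 -0.24] 40.5
(485, 46, 12) 0.1 [ 0.11  0.24 -0.71  0.52 -0.02] 0.0
(485, 46, 12) 0.2 [ 0.13  0.18 -0.81  0.38 -0.05] 0.0
(485, 46, 12) 0.3 [ 0.15  0.14 -0.92  0.23 -0.08] 0.0
(485, 46, 12) 0.4 [ 0.17  0.1  -1.02  0.07 -0.11] 0.0
(485, 46, 12) 0.5 [ 0.2   0.1  -1.03  0.03 -0.16] 15.3
(485, 46, 12) 0.61 [ 0.24  0.1  -1.03 -0.01 -0.22] 33.0
(520, 42, 12) 0.1 [ 0.09  0.3  -0.63  0.54 -0.02] 0.0
(520, 42, 12) 0.2 [ 0.11  0.24 -0.74  0.4  -0.05] 0.0
(520, 42, 12) 0.3 [ 0.13  0.19 -0.84  0.25 -0.07] 0.0
(520, 42, 12) 0.4 [ 0.15  0.15 -0.95  0.08 -0.1 ] 0.0
(520, 42, 12) 0.5 [ 0.17  0.14 -1.03 -0.07 -0.14] 3.4
(520, 42, 12) 0.61 [ 0.2   0.15 -1.03 -0.1  -0.19] 21.7
(606, 31, 12) 0.1 [ 0.06  0.43 -0.43  0.61 -0.02] 0.0
(606, 31, 12) 0.2 [ 0.07  0.37 -0.55  0.46 -0.04] 0.0
(606, 31, 12) 0.3 [ 0.08  0.32 -0.66  0.3  -0.06] 0.0
(606, 31, 12) 0.4 [ 0.1   0.28 -0.77  0.13 -0.09] 0.0
(606, 31, 12) 0.5 [ 0.11  0.26 -0.87 -0.05 -0.11] 0.0
(606, 31, 12) 0.61 [ 0.13  0.26 -0.98 -0.27 -0.14] 0.0
```

```bash
cat >> fk.py <<'E'
def ik(pos,bear,tilt,p=np.load("fk.npy")):
    LO=[-2.67,-.69,-1.03,-2.08,-1.42];HI=[2.67,1.73,1.25,2.16,1.45]
    z=np.array([np.sin(tilt)*np.cos(bear),np.sin(tilt)*np.sin(bear),-np.cos(tilt)])
    g=lambda q:np.r_[fk(q,p)[0]-pos,300*(fk(q,p)[1]-z)]
    r=least_squares(g,[.1,.2,-.8,.5,0],bounds=(LO,HI));return r.x.round(2),np.abs(r.fun).max().round(1)
E
python3 - <<'E'
from fk import *
print(need(tgt(-.124,.28)).round(3))
for pos,t in [((488,127,91),.54),((488,127,91),.28),((458,120,91),.28),((458,49,91),.28),((458,49,60),.28),((458,49,12),.28),((485,46,12),.39),((510,43,12),.42),((540,40,12),.48)]: print(pos,t,*ik(np.array(pos),-.124,t))
E
```

```text
[0.071 0.259 0.021]
(488, 127, 91) 0.54 [ 0.43 -0.06 -1.    0.16 -0.28] 0.0
(488, 127, 91) 0.28 [ 0.33  0.06 -0.75  0.51 -0.12] 0.0
(458, 120, 91) 0.28 [ 0.34 -0.   -0.81  0.51 -0.12] 0.0
(458, 49, 91) 0.28 [ 0.16 -0.04 -0.85  0.49 -0.08] 0.0
(458, 49, 60) 0.28 [ 0.16  0.01 -0.89  0.4  -0.08] 0.0
(458, 49, 12) 0.28 [ 0.16  0.1  -0.95  0.25 -0.08] 0.0
(485, 46, 12) 0.39 [ 0.17  0.1  -1.01  0.09 -0.11] 0.0
(510, 43, 12) 0.42 [ 0.16  0.13 -0.99  0.04 -0.11] 0.0
(540, 40, 12) 0.48 [ 0.15  0.17 -0.99 -0.05 -0.13] 0.0
```

Call:
drive_tool(
  motion=[
    [[0,8,0,0.005,0.02,0,35],[0,14,0,0.01,0.03,0.003,35],[0,14,0,0.014,0.05,0.004,35],[0,14,0,0.014,0.05,0.004,35],[0,0,0,0.014,0.05,0.004,35],[-10,0,0,0.014,0.05,0.004,35],[-10,0,0,0,0.009,0.002,35],[-10,0,0,0,0,0,35]],
  ],
)

```text
clock: 12.17
eef_pos: [457.8, 128.3, 91.9]
orientation: [0.178, 2.855, -0.026]
wrist_force: [-1.2, -0.1, 0.2]
finger_gap: 30.1
```

```bash
python3 look.py pics/m8.png; python3 -c "
from h import *
print(need(tgt(-.124,.28)).round(3))"
```

```text
[ 0.36  0.   -0.81  0.51 -0.13  0.47] [457.8 128.3  91.9] 12.1667 [-1.2 -0.1  0.2]
[ 0.001 -0.    -0.001]
```

View pics/m8.png

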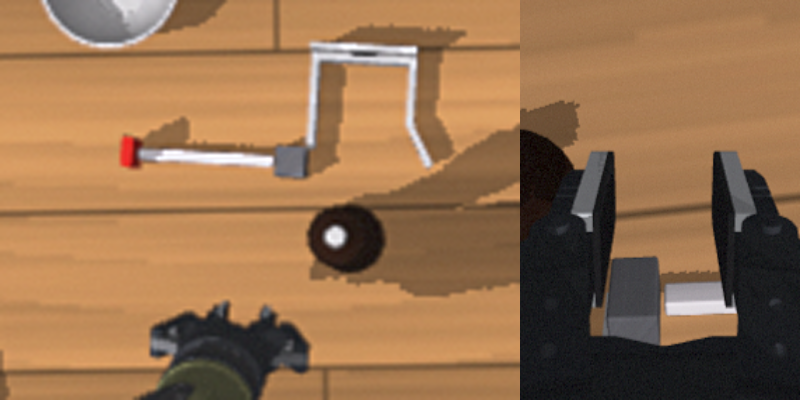

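Call:
drive_tool(
  motion=[
    [[0,-12,0,0,0,0,35],[0,-20,0,0,0,0,35],[0,-20,0,0,0,0,35],[0,-20,-10,0,0,0,35],[0,-7,-20,0,0,0,35],[0,0,-20,0,0,0,35],[0,0,-8,0,0,0,35],[0,0,0,0,0,0,35]],
  ],
)

```text
clock: 12.93
eef_pos: [455.5, 48.9, 31.9]
orientation: [0.177, 2.858, -0.026]
wrist_force: [-1.5, 0.1, 0.2]
finger_gap: 30.0
```

```bash
python3 look.py pics/m9.png; python3 -c "
from h import *
print(need(tgt(-.124,.28)).round(3))"
```

```text
[ 0.16  0.06 -0.93  0.32 -0.08  0.28] [455.5  48.9  31.9] 12.9333 [-1.5  0.1  0.2]
[-0.     0.002 -0.001]
```

View pics/m9.png

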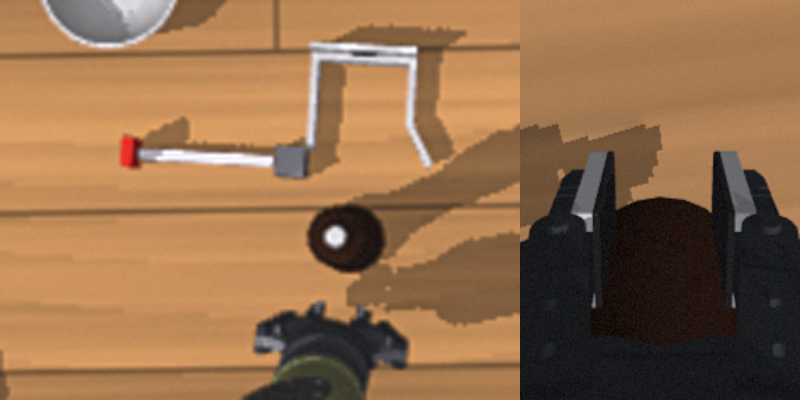

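Call:
drive_tool(
  motion=[
    [[0,0,-10,0,0,0,35],[0,0,-7,0,0,0,35],[0,0,-4,0,0,0,35],[3,-0.4,0,-0.001,-0.01,0,35],[4,-0.5,0,-0.0015,-0.012,0,35],[4,-0.5,0,-0.0015,-0.012,0,35],[4,-0.5,0,-0.0015,-0.012,0,35],[4,-0.5,0,-0.0015,-0.012,0,35]],
  ],
)

```text
clock: 13.7
eef_pos: [478.0, 46.8, 13.4]
orientation: [0.174, 2.794, -0.029]
wrist_force: [-0.4, 0.1, -0.5]
finger_gap: 29.7
```

```bash
python3 look.py pics/m10.png; python3 -c "
from h import *
print(need(tgt(-.124,.28)).round(3))"
```

```text
[ 0.16  0.1  -0.97  0.17 -0.09  0.27] [478.   46.8  13.4] 13.7 [-0.4  0.1 -0.5]
[0.007 0.061 0.   ]
```

View pics/m10.png

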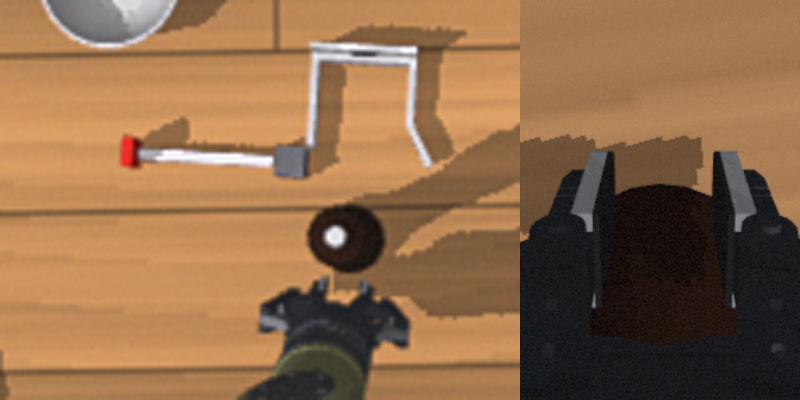

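Call:
drive_tool(
  motion=[
    [[3,-0.3,-2,-0.001,-0.006,0,35],[4,-0.4,0,-0.001,-0.006,0,35],[4,-0.4,0,-0.001,-0.006,0,35],[4,-0.5,0,-0.001,-0.006,0,35],[4,-0.5,0,-0.001,-0.006,0,35],[4,-0.5,0,-0.001,-0.006,0,35],[4,-0.5,0,-0.001,-0.006,0,35],[4,-0.5,0,-0.001,-0.006,0,35]],
  ],
)

```text
clock: 14.47
eef_pos: [508.5, 43.1, 10.8]
orientation: [0.17, 2.748, -0.035]
wrist_force: [-2.3, -0.1, -1.1]
finger_gap: 29.8
```

```bash
python3 look.py pics/m11.png
```

```text
[ 0.15  0.14 -0.96  0.09 -0.1   0.26] [508.5  43.1  10.8] 14.4667 [-2.3 -0.1 -1.1]
```

View pics/m11.png

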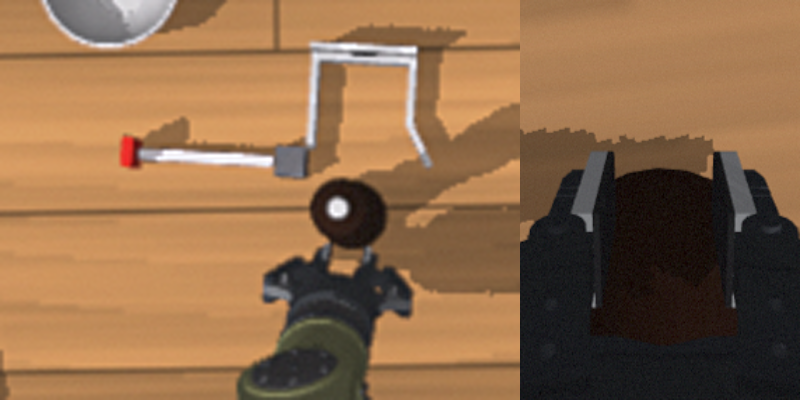

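Call:
drive_tool(
  motion=[
    [[5,-0.6,0,-0.001,-0.006,0,35],[7,-0.9,0,-0.001,-0.008,0,35],[7,-0.9,0,-0.001,-0.008,0,35],[7,-0.9,0,-0.001,-0.008,0,35],[7,-0.9,0,-0.001,-0.008,0,35],[7,-0.9,0,-0.001,-0.008,0,35],[7,-0.9,0,-0.001,-0.008,0,35],[5,-0.6,0,0,-0.004,0,35]],
  ],
)

```text
clock: 15.23
eef_pos: [561.2, 36.5, 11.0]
orientation: [0.167, 2.689, -0.039]
wrist_force: [-1.2, 0.4, -1.7]
finger_gap: 30.2
```

```bash
python3 look.py pics/m12.png
```

```text
[ 0.13  0.21 -0.92  0.01 -0.11  0.23] [561.2  36.5  11. ] 15.2333 [-1.2  0.4 -1.7]
```

View pics/m12.png

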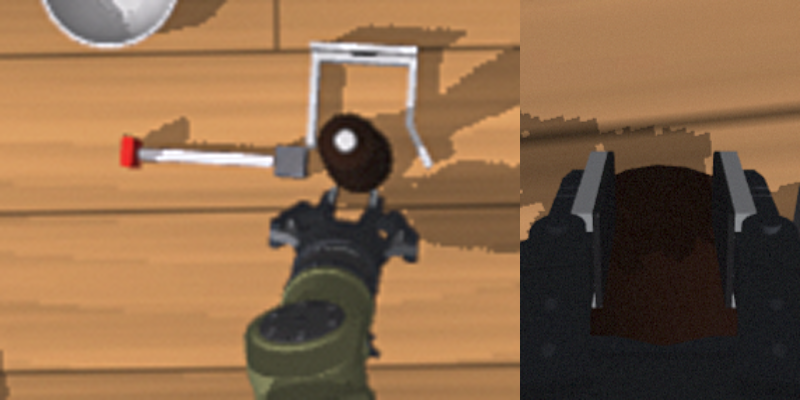

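Call:
drive_tool(
  motion=[
    [[4,-0.5,0,0,0,0,35],[6,-0.7,0,0,-0.005,0,35],[6,-0.7,0,0,-0.005,0,35],[6,-0.7,0,0,-0.005,0,35],[6,-0.7,0,0,-0.005,0,35],[5,-0.6,0,0,0,0,35],[3,-0.4,0,0,0,0,35],[2,-0.2,0,0,0,0,35]],
  ],
)

```text
clock: 16.0
eef_pos: [598.9, 32.0, 11.1]
orientation: [0.167, 2.67, -0.037]
wrist_force: [-2.5, -0.1, -2.5]
finger_gap: 29.6
```

```bash
python3 look.py pics/m13.png;  python3 - <<'E'
from ov import *
T=read_camera("top")[150:250,260:370]
cv2.imwrite("pics/m13o.png",draw(T,"top",None,(649.1,26.1,-.079,107),(637,27),6,(260,150)))
E
```

```text
[ 0.11  0.26 -0.86  0.   -0.1   0.21] [598.9  32.   11.1] 16.0 [-2.5 -0.1 -2.5]
```

View pics/m13.png

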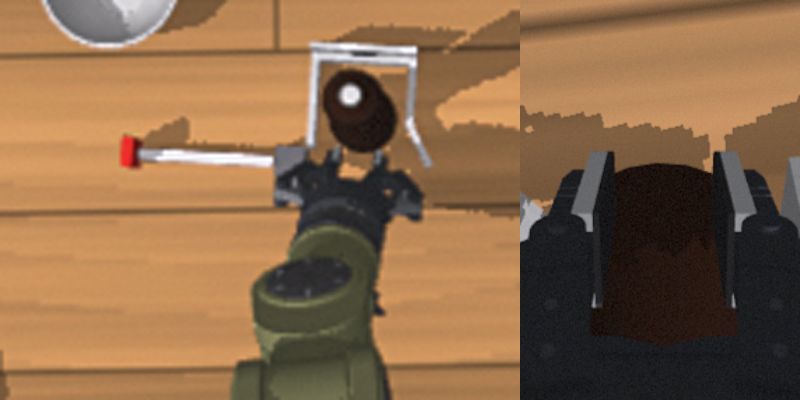

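View pics/m13o.png

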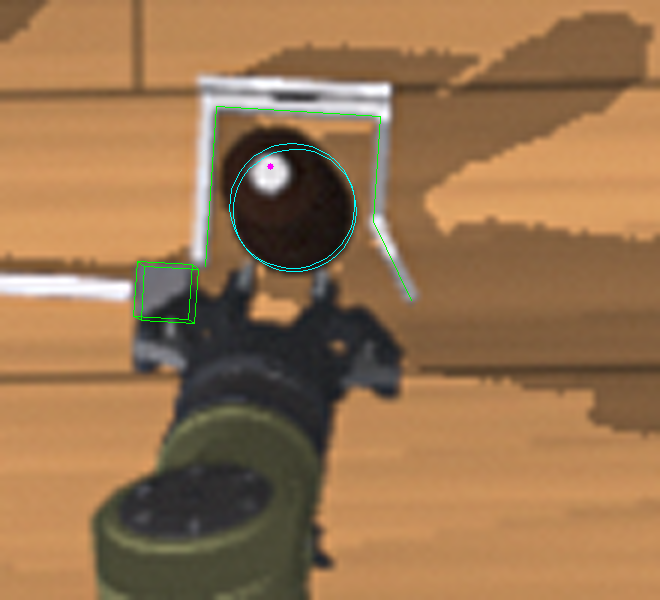

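The mill fits at about (637,27), which is bay x≈-12 mm and y≈0, in the middle of the allowed window. I'll hold a moment, then back off.

Call:
drive_tool(
  motion=[
    [[0,0,0,0,0,0,35],[0,0,0,0,0,0,35],[-3,0.4,0,0,0,0,35],[-8,1,0,0,0,0,35],[-12,1.5,0,0,0,0,35],[-15,1.8,0,0,0,0,35],[-15,1.8,2,0,0,0,35],[-10,1,10,0,0,0,35]],
  ],
)

```text
clock: 16.82
eef_pos: [531.5, 39.5, 21.1]
orientation: [0.166, 2.674, -0.038]
wrist_force: [-0.5, -0.4, 0.0]
finger_gap: 30.2
```

```bash
python3 look.py pics/m14.png;  python3 - <<'E'
from ov import *
from fk import ik
T=read_camera("top")[150:250,260:370]
cv2.imwrite("pics/m14o.png",draw(T,"top",None,(649.1,26.1,-.079,107),(637,27),6,(260,150)))
print(need(tgt(-.124,0.0)).round(3))
for pos,t in [((540,40,100),.3),((540,40,300),0),((540,270,300),0),((606,265,150),0),((606,265,25),0)]: print(pos,t,*ik(np.array(pos),-.1,t))
E
```

```text
[ 0.15  0.14 -0.98  0.   -0.12  0.25] [531.5  39.5  21.1] 16.8167 [-0.5 -0.4  0. ]
[0.056 0.465 0.   ]
(540, 40, 100) 0.3 [ 0.11  0.08 -0.71  0.49 -0.06] 0.0
(540, 40, 300) 0 [ 0.07  0.18 -0.06  1.33 -0.  ] 0.0
(540, 270, 300) 0 [ 0.46  0.31  0.1   1.36 -0.  ] 0.0
(606, 265, 150) 0 [ 0.41  0.47 -0.01  1.09 -0.  ] 0.0
(606, 265, 25) 0 [ 0.41  0.57 -0.15  0.85 -0.  ] 0.0
```

View pics/m14o.png

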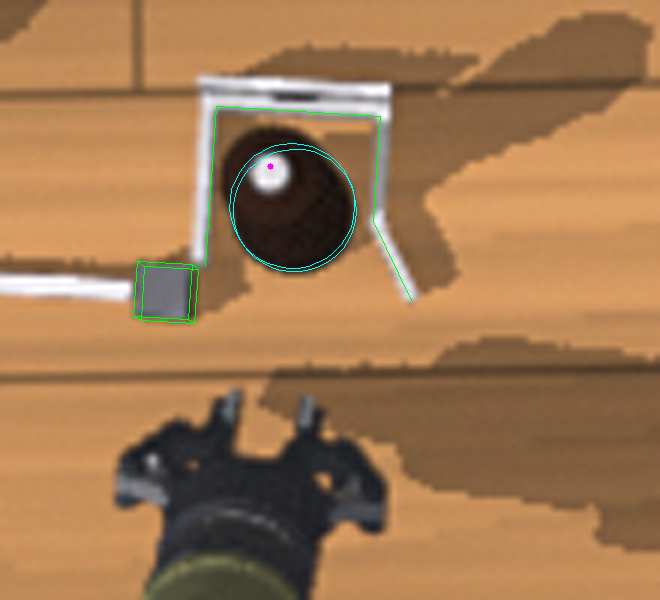

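Mill unchanged after backing off, at about bay (-12, 0). Next I'll go over to the outer side of the tab with the gripper shut and vertical.

Call:
drive_tool(
  motion=[
    [[0,0,8,0.009,0.077,0.007,35],[0,5,15,0.009,0.077,0.007,35],[0,10,25,0.009,0.077,0.007,0],[0,15,25,0.009,0.077,0.007,0],[0,20,25,0.01,0.078,0.007,0],[0,25,25,0.01,0.078,0.007,0],[0,30,5,0,0,0,0],[0,30,0,0,0,0,0]],
  ],
)

```text
clock: 17.63
eef_pos: [539.5, 176.3, 153.4]
orientation: [0.134, 3.133, 0.018]
wrist_force: [1.0, 0.6, -1.0]
finger_gap: -0.4
```

Call:
drive_tool(
  motion=[
    [[10,30,0,0,0,0,0],[15,30,0,0,0,0,0],[20,30,0,0,0,0,0],[20,12,0,0,0,0,0],[10,0,0,0,0,0,0],[0,0,0,0,0,0,0]],
  ],
)

```text
clock: 18.13
eef_pos: [612.9, 278.0, 149.9]
orientation: [0.13, 3.137, 0.015]
wrist_force: [0.1, -0.8, -0.1]
finger_gap: -0.1
```

```bash
sed 's/200:356/200:356/' look.py >/dev/null; python3 look.py pics/m15.png
python3 - <<'E'
from h import *
s=state();print(need(tgt(-.079,0.0)).round(3),s["finger_gap"],s["eef_pos"])
cv2.imwrite("pics/w15.png",read_camera("wrist"))
E
```

```text
[0.42 0.48 0.02 1.1  0.01 0.51] [612.9 278.  149.9] 18.1333 [ 0.1 -0.8 -0.1]
[-0.009 -0.     0.005] -0.11172717275032537 [610.46945908 276.50142893 150.03707977]
```

View pics/m15.png

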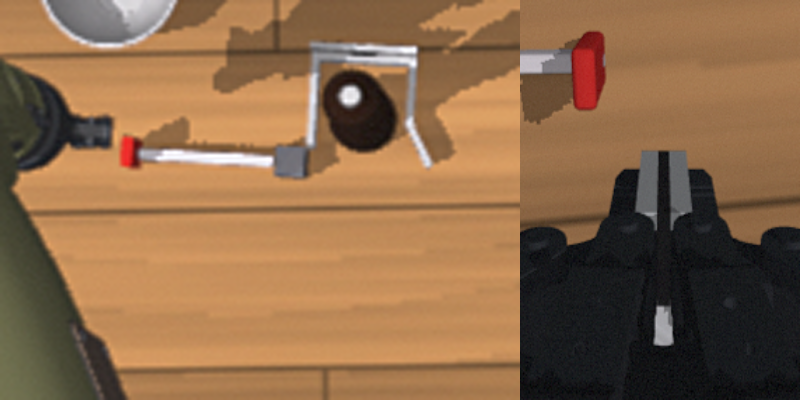

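View pics/w15.png

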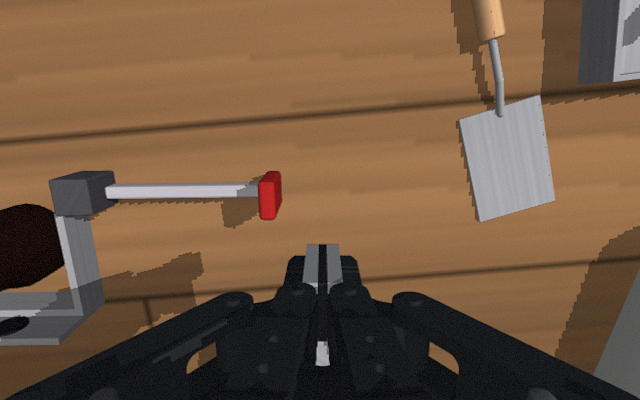

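Call:
drive_tool(
  motion=[
    [[-4,0,-15,0,0,0,0],[0,0,-25,0,0,0,0],[0,0,-25,0,0,0,0],[0,0,-25,0,0,0,0],[0,0,-18,0,0,0,0],[0,0,-10,0,0,0,0],[0,0,-3,0,0,0,0],[0,0,0,0,0,0,0]],
  ],
)

```text
clock: 18.95
eef_pos: [605.7, 276.1, 29.8]
orientation: [-0.132, -3.138, -0.014]
wrist_force: [0.4, -0.7, -0.1]
finger_gap: -0.2
```

```bash
python3 look.py pics/m16.png
python3 - <<'E'
from h import *
cv2.imwrite("pics/w16.png",read_camera("wrist"))
E
```

```text
[ 0.42  0.57 -0.14  0.86  0.01  0.51] [605.7 276.1  29.8] 18.95 [ 0.4 -0.7 -0.1]
```

View pics/w16.png

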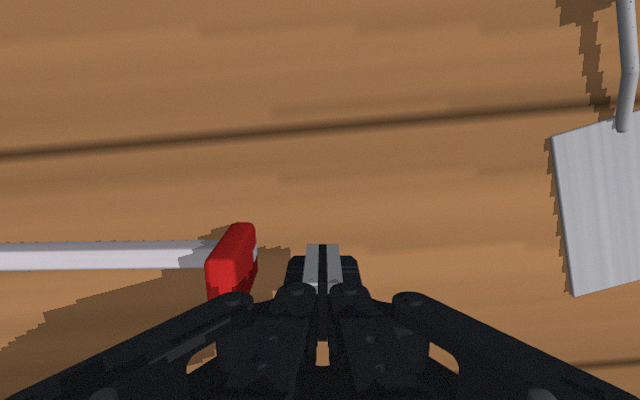

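Call:
drive_tool(
  motion=[
    [[-0.5,-6,0,0,0,0,0],[-0.5,-6,0,0,0,0,0],[-0.4,-5,0,0,0,0,0],[-0.4,-5,0,0,0,0,0],[-0.4,-5,0,0,0,0,0],[-0.4,-5,0,0,0,0,0],[-0.5,-6,0,0,0,0,0],[-0.5,-6,0,0,0,0,0]],
  ],
)

```text
clock: 19.77
eef_pos: [603.1, 232.2, 30.3]
orientation: [0.131, 3.138, 0.015]
wrist_force: [1.5, 3.2, 2.4]
finger_gap: 0.4
```

```bash
python3 look.py pics/m17.png
```

```text
[ 0.36  0.53 -0.2   0.83  0.01  0.45] [603.1 232.2  30.3] 19.7667 [1.5 3.2 2.4]
```

View pics/m17.png

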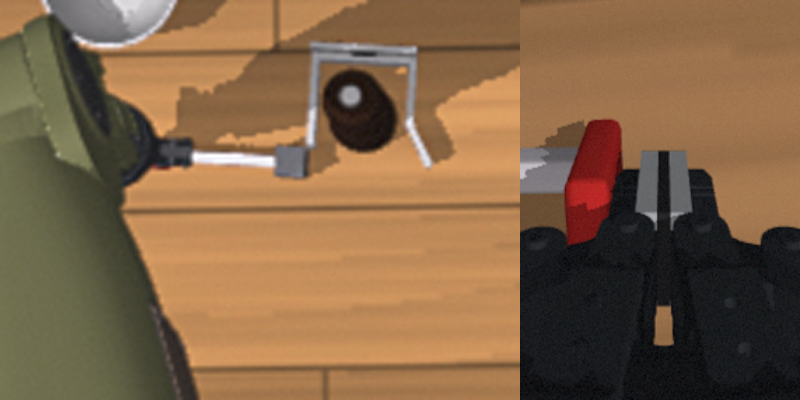

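Call:
drive_tool(
  motion=[
    [[-0.6,-7,0,0,0,0,0],[-0.7,-9,0,0,0,0,0],[-0.7,-9,0,0,0,0,0],[-0.7,-9,0,0,0,0,0],[-0.7,-9,0,0,0,0,0],[-0.7,-9,0,0,0,0,0],[-0.6,-7,0,0,0,0,0],[-0.4,-5,0,0,0,0,0]],
  ],
)

```text
clock: 20.53
eef_pos: [597.5, 167.4, 30.0]
orientation: [0.133, 3.139, 0.014]
wrist_force: [1.4, 2.5, -1.0]
finger_gap: -0.2
```

```bash
python3 look.py pics/m18.png
```

```text
[ 0.27  0.49 -0.27  0.81  0.01  0.35] [597.5 167.4  30. ] 20.5333 [ 1.4  2.5 -1. ]
```

View pics/m18.png

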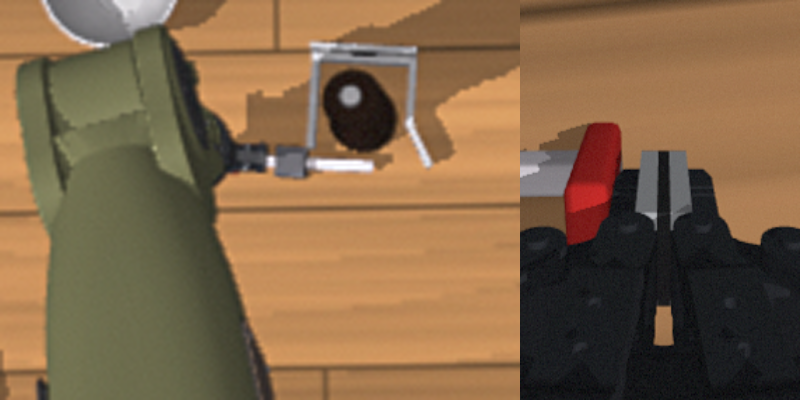

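Bolt sliding across the mouth; about 15 mm to go. I'll take gentle steps to the end stop and watch the force.

Call:
drive_tool(
  motion=[
    [[-0.2,-3,0,0,0,0,0],[-0.2,-3,0,0,0,0,0],[-0.2,-3,0,0,0,0,0],[-0.1,-2,0,0,0,0,0],[0,0,0,0,0,0,0]],
  ],
)

```text
clock: 21.05
eef_pos: [596.4, 157.3, 29.9]
orientation: [-0.132, -3.138, -0.014]
wrist_force: [-1.6, -0.1, 0.5]
finger_gap: 0.2
```

Call:
drive_tool(
  motion=[
    [[-0.1,-2,0,0,0,0,0],[-0.1,-1,0,0,0,0,0],[0,0,0,0,0,0,0]],
  ],
)

```text
clock: 21.3
eef_pos: [596.4, 154.4, 29.9]
orientation: [-0.131, -3.139, -0.014]
wrist_force: [-0.5, 2.0, 0.4]
finger_gap: 0.1
```

```bash
python3 look.py pics/m19.png
```

```text
[ 0.25  0.49 -0.28  0.8   0.01  0.33] [596.4 154.4  29.9] 21.3 [-0.5  2.   0.4]
```

View pics/m19.png

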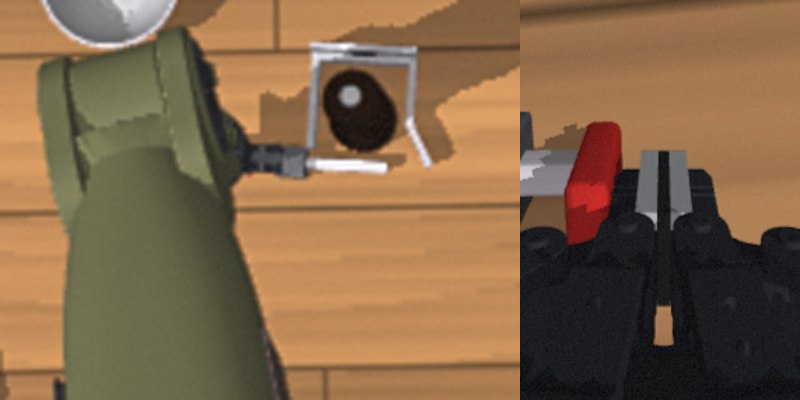

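Call:
drive_tool(
  motion=[
    [[-0.1,-1.5,0,0,0,0,0],[-0.1,-1.5,0,0,0,0,0],[0,0,0,0,0,0,0]],
  ],
)

```text
clock: 21.65
eef_pos: [596.4, 151.4, 30.0]
orientation: [0.132, 3.139, 0.014]
wrist_force: [-0.9, 1.7, -0.8]
finger_gap: -0.2
```

Call:
drive_tool(
  motion=[
    [[-0.1,-1.5,0,0,0,0,0],[-0.1,-1.5,0,0,0,0,0],[0,0,0,0,0,0,0]],
  ],
)

```text
clock: 21.9
eef_pos: [596.4, 150.5, 30.1]
orientation: [0.13, 3.139, 0.021]
wrist_force: [-1.8, 8.5, -2.2]
finger_gap: 0.2
```

```bash
python3 -c "
from h import *
a=-.079;print(proj('top',[649.1-60*np.cos(a)-30*np.sin(.079),26.1+60*np.sin(.079)-30,20]), (np.array([387,168])+.5)/3.333-.5+[200,150])"
```

```text
[317.0878874  200.11960868] [315.76162616 200.05505551]
```

The end stop is reached: force rose to 8.5 N and the TCP stopped at y=150.5, as predicted. Backing off and rising.

Call:
drive_tool(
  motion=[
    [[0.2,3,0,0,0,0,0],[0.5,8,0,0,0,0,0],[0.8,12,0,0,0,0,0],[0.8,12,0,0,0,0,0],[0,10,10,0,0,0,0],[-5,15,25,0,0,0,0],[-10,20,30,0,0,0,0],[-10,30,35,0,0,0,0]],
  ],
)

```text
clock: 22.57
eef_pos: [573.7, 255.4, 126.9]
orientation: [-0.133, -3.138, -0.012]
wrist_force: [0.9, 0.3, -0.4]
finger_gap: 0.2
```

Call:
drive_tool(
  motion=[
    [[0,30,35,0,0,0,0],[0,30,35,0,0,0,0],[0,30,30,0,0,0,0],[0,20,20,0,0,0,0],[0,0,0,0,0,0,0],[0,0,0,0,0,0,0]],
  ],
)

```text
clock: 23.07
eef_pos: [575.0, 361.1, 240.6]
orientation: [0.127, 3.136, 0.017]
wrist_force: [1.5, 0.1, -0.5]
finger_gap: 0.1
```

Run:
```python
from ov import *
s=state();print(s["eef_pos"].round(1),s["clock"],s["wrist_force"].round(1))
T=read_camera("top");S=read_camera("side");cv2.imwrite("pics/t20.png",T)
P=(649.1,26.1,-.079,0)
a=draw(T[150:250,260:360],"top",None,P,(637,27),4,(260,150))
b=draw(S[180:280,230:330],"side",None,P,(637,27),4,(230,180))
cv2.imwrite("pics/m20.png",np.hstack([a,b]))
```

```text
[575.  361.1 240.6] 23.0667 [ 1.5  0.1 -0.5]
```

View pics/m20.png

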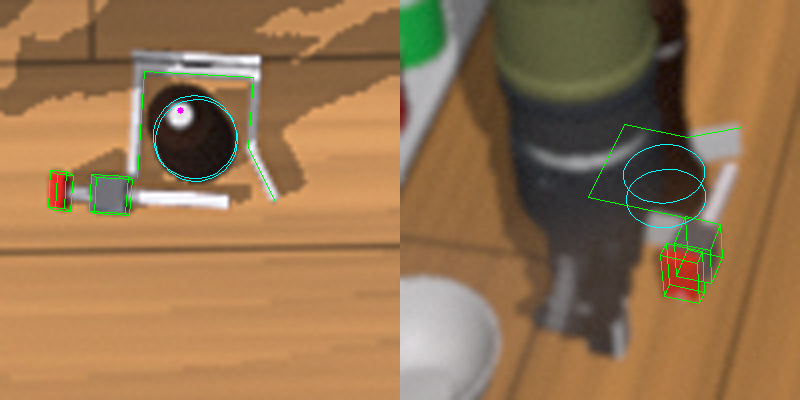

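View pics/t20.png

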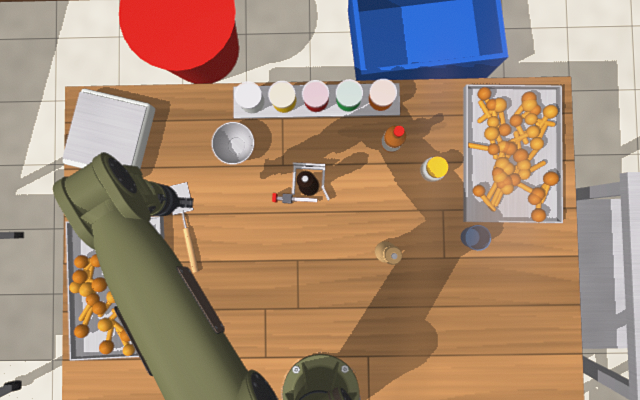

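Run:
```python
from station import *
import cv2
a=cv2.imread("pics/top0.png");b=cv2.imread("pics/t20.png")
for n,(x0,x1,y0,y1) in dict(salt=(370,408,238,270),sauce=(380,410,120,155),bowl=(208,258,120,168),jar=(418,452,152,184),cup=(458,494,220,252)).items():
    r=cv2.matchTemplate(b[y0-8:y1+8,x0-8:x1+8],a[y0:y1,x0:x1],cv2.TM_CCOEFF_NORMED);_,m,_,l=cv2.minMaxLoc(r);print(n,round(m,2),l[0]-8,l[1]-8)
job_done(); print(state()["clock"])
```

```text
salt 0.66 0 0
sauce 0.72 0 0
bowl 1.0 0 0
jar 0.87 0 0
cup 0.59 0 0
the job is handed in; nothing more can be done
the job is handed in; nothing more can be done
```

The pepper mill is parked upright in the bay and the bolt is shut in front of it. I handed the job in at about 23 s of the 70 s allowed. No verdict comes back, so this rests on my own last checks.

**What I did:** I pushed the mill low on its foot, cradled between two half-open fingers. It went first sideways to the bay's centre line, then straight in. Then I pushed the red tab with the shut gripper until it met the end stop, and lifted the arm clear.

**Last checks:**
- **Mill:** it stands upright at about x = -12 mm, y = 0 mm in the bay. That is inside the window of -25 to +12 mm and ±14 mm, and my fit is good to a few millimetres. The force I read at the wrist while pushing stayed around 2–4 N.
- **Bolt:** the force rose to 8.5 N at the stop. In the top view the red tab lines up with the shut position to within about 3 mm.
- **Bystanders:** the salt mill, sauce, bowl, jar and cup show no shift between the first and last top images. The match scores for salt mill, sauce and cup were low (0.59–0.72), probably from changed shadows. The spatula was not checked this way because the arm covered part of it, but nothing came near it.
- **Robot:** it was clear of everything at hand-in.

**What went wrong:**
- Joint 6 reached its range limit once while I was turning the tool, so I turned it the other way.
- Joint 3 ran up against its lower limit (-1.025 of -1.03) while I repositioned for the second push. The wrist force briefly read about 117 N in total, close under the 120 N limit. The images showed the mill had not moved and I saw nothing touched, so I think it was the elbow reaching its end. I did not confirm the cause, or that the force stayed under 120 N between readings. I re-planned that push with less tilt.

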